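# Shift the simulator's gear lever into reverse

## Task

Put the gear shifter on the desk into reverse for its bench check: reverse is the right-hand slot at the end nearest the robot. Push the lever, without gripping it, with the fingertips or the outside of the fingers: along the middle column to neutral, across the neutral channel to the right, then towards the robot until it is fully home in the reverse slot, going into no other slot on the way; then let go. Leave the camera, mouse, power adapter and screwdriver where they lie.

Things in the scene. Friction and masses are not known exactly. Their poses are not given: they have to be found in the camera images.
- shifter: Gear shifter of a driving simulator, bolted to the desk, immovable: grey sheet-metal housing 160 x 128 mm, 123 mm tall, on an aluminium foot plate 240 x 170 x 8 mm. Origin at the centre of the plate's underside, on the desk. x axis forward, away from the robot (within 0.45 rad), y left as seen from the robot, z up. First = left far slot, second = left near, third = middle far, fourth = middle near, fifth = right far, reverse = right near.
- gate (a point): Centre of the neutral channel, on the upper face of the bright steel gate plate, 123 mm up. H-gate: three columns 22 mm apart, each with a slot at both ends (15 mm wide, ending 27.5 mm from the centre line), joined by a neutral channel 18 mm wide running left to right; round-nosed webs between slots. The lever's rod, 12 mm thick, starts somewhere in the middle column: in third, fourth or between.
- reverse (a point): On the upper face of the gate plate, where the rod stands when fully home in reverse: 22 mm right of the gate's centre and about 21 mm towards the robot. Axes as the shifter's.
- knob (a point): Centre of the black gear knob, a rounded upright block 44 x 44 x 50 mm on the 12 mm steel rod; it tilts with the lever. Pivot 35 mm above the desk over the shifter's origin, knob centre 190 mm from the pivot: 225 mm up when upright, top 250 mm, underside 200 mm; below it the bare rod down to the gate. From column to column the knob travels about 49 mm, from neutral to a slot's end about 44 mm.
- shift (a joint): Fore-and-aft tilt of the lever, rad: 0 in neutral, positive forward (away from the robot), negative towards the robot. The gate stops it at about +0.235 and -0.235 at the ends of the slots. The lever has friction and no spring: it stays where it is left, and about 2.5 to 3 N at the knob moves it.
- select (a joint): Sideways tilt of the lever, rad: 0 in the middle column, about +0.255 in the right-hand column, about -0.255 in the left-hand column (left and right as seen from the robot). It can change only while the lever is in the neutral channel (shift within about 0.04 of 0). Friction and no spring, as for shift.
- knob_front: Side of the lever that looks forward, away from the robot (the knob's flat side face 30 x 38 mm and the rod below it). Origin at the middle of the knob's front face, 22 mm from the knob's centre.
- knob_back: Side of the lever that looks towards the robot. Origin at the middle of the knob's back face, 22 mm from the knob's centre.
- knob_left: Left side of the lever as seen from the robot. Origin at the middle of the knob's left face, 22 mm from the knob's centre.
- knob_right: Right side of the lever as seen from the robot. Origin at the middle of the knob's right face, 22 mm from the knob's centre.
- camera: Bystander, loose: white bullet camera 135 mm long and 127 mm tall on a round foot of 80 mm, standing to the left of the shifter. Origin at the centre of the foot's underside.
- mouse: Bystander, loose: black computer mouse 104 x 60 x 32 mm, lying to the right of the shifter. Origin under its centre.
- adapter: Bystander, loose: white plug-in power adapter 46 x 46 x 28 mm, lying beyond the shifter. Origin under its centre.
- screwdriver: Bystander, loose: screwdriver 180 mm long with a grey handle, lying across the desk between the robot and the shifter. Origin on the desk under its middle.

How it is judged:
By the outcome, as a careful person would: the job done as asked, in the order asked, and still so for the second after the job is handed in, with the robot touching nothing.
It also fails if it takes over 58 s, if anything falls off the work surface, if the arm or the gripper's body presses on something with over 40 N, if the wrist force passes 120 N, or if a joint passes its speed limit or range.

## Robot

A 6-joint arm with a two-finger parallel gripper is mounted at the origin on the work surface. World frame = base frame: x ahead of the robot, y to its left, z up, the work surface at z = 0. Lengths are in m, angles in rad, forces in N, time in s.
With the tool pointing down it reaches from about 0.3 to 0.775 m from the base axis. Payload 14.6 kg.
Tool frame: the origin (TCP) lies midway between the tips of the shut fingers; the grasp point (between the pads) lies 19 mm behind it; x points along the fingers, y is the direction in which the jaws open and shut, and the axes are right-handed (so a half turn about x gives the same grasp; the last joint's range is limited). The gripper opens to 85 mm and grips with 20 to 120 N. Pads are 22 mm wide; open, the fingers measure 114 mm over their backs; the gripper's body (76 mm by 85 mm) begins 54 mm behind the grasp point. The pads swing forward as they close: fully open they stand 13 mm farther back than shut.
Start: joints at [1.088, 0.3, 1.521, -0, 1.321, -0.067], TCP at [0.222, 0.503, 0.231] pointing down, gripper open.
Joint ranges: [-3.03, 3.03], [-0.79, 2.21], [0.23, 2.52], [-1.04, 4.18], [0, 3.07], [-2.55, 2.55]. Speed limits (rad/s): [2.22, 2.22, 2.57, 3.14, 3.14, 3.14].

## Interface

Orientations are given as a rotation vector (axis times angle).
In Python, from cell import ctrl gives the robot as it stands. The module is installed in compiled form; this text tells all that it offers.
- The arm moves only by the tool apply_moves, never from a script. Its argument "increments" is a list of rows, each an object with "xyz": the shift along the world's x, y, z in cm, a list of three; "twist": the turn about the world's z in rad; "claw": the opening in per cent of the stroke, from 0 (shut) to 100 (fully open). A call has 1 to 12 rows; each row shifts and turns the commanded pose from where the row before left it; what a row does not reach is not made up. A row lasts 1/10 s, in which the tool goes at most 50 mm and 8.59 degrees, less where a joint would pass 70% of its speed; a pose out of reach is approached as far as the arm can. A call is refused whole if a number of a shift passes 5 or a number of a turn 0.15, either way. A call with a gripper value outside its range is refused whole. The fingers move at their own pace and stop on an object; "grip_force" is the grip in N (left out, the last holds). Time passes only in rows, so rows that do not move let the fingers close. It gives the time, the measured TCP pose, the force and the opening at its end, in the units of the state.
- ctrl.state(): the state, without advancing time (a new reading comes with each control period).
- ctrl.camera(name): name is "scene" or "top"; returns a dict with "image" (384x512x3 uint8, red, green, blue), "depth" (384x512 float32, m along the optical axis (not along the pixel's ray), 0 where there is no reading), "mtx" (3x3 intrinsics, pixels), "k1" (the pictures are not rectified: a ray, as slopes to the right and down, at radius r is drawn at 1 + k1 r^2 times it, then the intrinsics apply), "eye" and "orientation" of the camera in the world. Camera axes: x right, y up, looking along -z (the intrinsics and any distortion apply to the point x, -y, -z); pixel columns grow to the right and rows downward; lengths in m; the calibration is good to about 2 mm. A picture is of the moment at which its call begins.
- ctrl.finish_job(): hands the job in, once; it reports no verdict.
The state is a dict: "clock": time; "joint_pos": joint angles; "qvel": joint speeds; "joint_efforts": joint torques, N m; "position": TCP position; "ee_rot": TCP orientation; "ft_force": force on the tool from outside, world axes, zero at the start; "wrist_torque": the same for the moment, N m; "finger_gap": finger opening in m.
Only numpy, scipy, OpenCV 4.12 (cv2) and the standard library are available. Lean on these libraries where they do the work, as an engineer would, in place of code of your own. Each camera call takes 0.05 s, during which the arm holds its last target.

## Working session

There is one attempt and no reset: what is moved stays moved. The work goes in short steps, Python scripts to look and compute and a tool call to move; the robot and the scene stay as the last step left them, time stands still between calls to the robot, and variables do not carry over. Pictures are saved under pics/ and viewed, and the job is handed in when it is done.

Besides the shell and the picture viewer there is one more tool, called after ">>>" as name([rows], argument=value, ...), one row to a line, values as JSON. apply_moves: Moves the arm, as the interface text tells. Its arguments: {"type":"object","properties":{"increments":{"type":"array"},"grip_force":{"type":"number"}},"required":["increments"]}

```bash
mkdir -p pics; cat > h.py <<'E'
import numpy as np, cv2
from cell import ctrl
from scipy.spatial.transform import Rotation as R
def snap(n,tag):
    c=ctrl.camera(n); np.savez(f'pics/{tag}.npz',**{k:np.array(v) for k,v in c.items()})
    cv2.imwrite(f'pics/{tag}.png',cv2.resize(c['image'][:,:,::-1],(800,600),interpolation=cv2.INTER_CUBIC)); return c
def rot(c):
    o=np.array(c['orientation'],float); return o if o.shape==(3,3) else R.from_rotvec(o).as_matrix()
def ray(c,u,v):
    K=np.array(c['mtx']);k1=float(c['k1'])
    p=cv2.undistortPoints(np.array([[[u,v]]],float),K,np.array([k1,0,0,0,0.]))[0,0]
    d=rot(c)@np.array([p[0],-p[1],-1]); return np.array(c['eye'],float),d
def onz(c,u,v,z):
    e,d=ray(c,u,v); return e+d*(z-e[2])/d[2]
def cloud(c):
    K=np.array(c['mtx']);H,W=c['depth'].shape
    uu,vv=np.meshgrid(np.arange(W),np.arange(H))
    p=cv2.undistortPoints(np.stack([uu,vv],-1).reshape(-1,1,2).astype(float),K,np.array([float(c['k1']),0,0,0,0.]))[:,0]
    z=np.array(c['depth']).reshape(-1)
    P=np.c_[p[:,0]*z,-p[:,1]*z,-z]@rot(c).T+np.array(c['eye'])
    P[z==0]=np.nan
    return P.reshape(H,W,3)
E
python3 - <<'E'
from h import *
print(ctrl.state())
for n in('scene','top'):
    c=snap(n,n+'0'); print(n,c['mtx'],c['k1'],c['eye'],c['orientation'])
E
```

```text
{'clock': 0.0, 'joint_pos': array([ 1.08839288e+00,  3.00493365e-01,  1.52159178e+00,  2.81011207e-05,
        1.32070433e+00, -6.66356756e-02]), 'qvel': array([-4.55407592e-04,  9.94136813e-05, -3.90320145e-04, -1.32684991e-03,
       -7.90781837e-04, -1.11799140e-03]), 'joint_efforts': array([ 2.34483878e-04, -5.43494010e+01, -3.61797631e+01, -4.32042157e-05,
        4.06502528e-03,  2.81227994e-05]), 'position': array([0.22204473, 0.50292593, 0.23070458]), 'ee_rot': array([ 0.32523402,  1.54643412, -0.32704273]), 'ft_force': array([-0.02176353, -0.70792613, -0.09164025]), 'wrist_torque': array([0.0495122 , 0.03554837, 0.04802394]), 'finger_gap': 0.08518143322533533}
scene [[425.72077903   0.         258.47967387]
 [  0.         425.72077903 192.58413208]
 [  0.           0.           1.        ]] -0.0686818830354457 [ 1.19081618 -0.35947917  1.02690336] [0.6272436  0.3344348  0.93637698]
top [[377.85530436   0.         257.86108441]
 [  0.         377.85530436 193.80304875]
 [  0.           0.           1.        ]] -0.010717856220742328 [0.52791713 0.05538066 1.17235461] [ 0.0653898  -0.05492369 -1.56688907]
```

View pics/scene0.png

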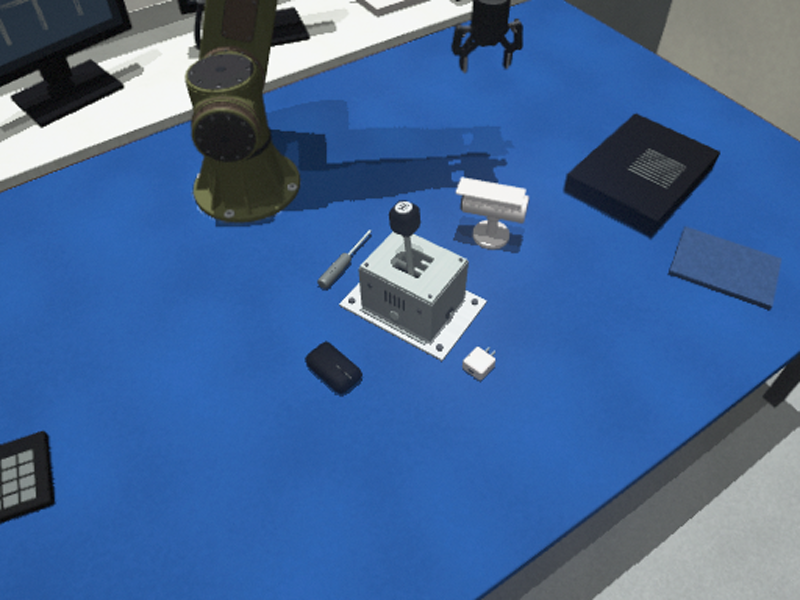

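View pics/top0.png

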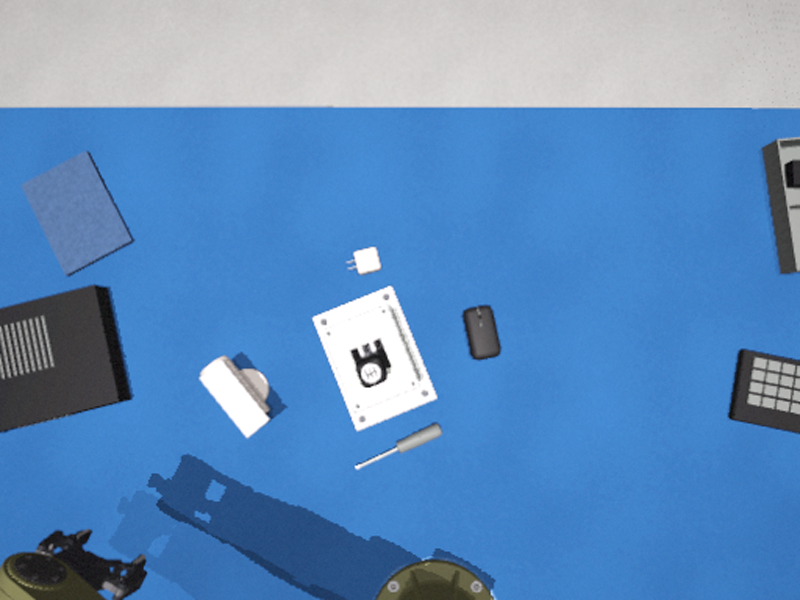

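The scene view shows the shifter at about (412,285) with the knob at (404,217). The top view shows the plate corners at (315,318), (392,287), (436,398) and (357,430), the knob at (371,372), and the camera, mouse, adapter and screwdriver around it. The lever seems to lean towards the robot, so it is probably in fourth.

```bash
cat > m.py <<'E'
from h import *
from scipy.ndimage import label
c=dict(np.load('pics/top0.npz')); s=dict(np.load('pics/scene0.npz'))
def region(c):
    P=cloud(c); return P
PT=cloud(c); PS=cloud(s)
im=c['image'].astype(int)
# plate: non-blue bright region around (240,230) px512
white=((im.min(2)>0)&~((im[...,2]-im[...,0])>40)).astype(np.uint8)
n,l=cv2.connectedComponents(white)
lab=l[int(330*.64),int(345*.64)]; m=(l==lab)
print('area',m.sum())
cnt=max(cv2.findContours(m.astype(np.uint8),cv2.RETR_EXTERNAL,cv2.CHAIN_APPROX_NONE)[0],key=cv2.contourArea)
pl=np.array([onz(c,*p[0],0.008)[:2] for p in cnt])*1000
r=cv2.minAreaRect(pl.astype(np.float32)); print(r); bp=cv2.boxPoints(r);print(bp)
for nm,P in(('top',PT),('scene',PS)):
    Q=P.reshape(-1,3); ctr=np.array(r[0])/1000
    near=np.linalg.norm(Q[:,:2]-ctr,axis=1)<0.16
    g=near&(abs(Q[:,2]-.123)<.006); k=near&(Q[:,2]>.19)
    print(nm,'gate',g.sum(),cv2.minAreaRect((Q[g,:2]*1000).astype(np.float32)),np.median(Q[g,2]))
    kt=k&(Q[:,2]>np.nanmax(Q[k,2])-.012)
    print('knob',k.sum(),Q[k].mean(0),Q[k].min(0),Q[k].max(0),'top',kt.sum(),Q[kt].mean(0))
E
python3 m.py
```

```text
area 4401
((510.49786376953125, 120.3787841796875), (240.80406188964844, 171.8112030029297), 22.320274353027344)
[[366.4914    154.12125  ]
 [431.74246    -4.8170853]
 [654.50433    86.63632  ]
 [589.2533    245.57465  ]]
top gate 2075 ((511.3497314453125, 121.38394927978516), (159.6660919189453, 127.8492431640625), 22.313640594482422) 0.12301993457078653
knob 326 [0.49359516 0.112836   0.24560024] [0.46840677 0.09028099 0.21078977] [0.51743359 0.13730582 0.2544569 ] top 273 [0.49258168 0.11307282 0.24797481]
scene gate 1515 ((512.9620361328125, 118.67710876464844), (159.77792358398438, 129.96742248535156), 21.84618377685547) 0.121646647219254
knob 372 [0.50239416 0.10521483 0.23390547] [0.46824255 0.0851417  0.19241886] [0.52086777 0.13642199 0.25221585] top 169 [0.49704937 0.1084349  0.24652637]
```

```bash
python3 - <<'E'
from h import *
st=ctrl.state(); M=R.from_rotvec(st['ee_rot']).as_matrix(); print(M.round(3))
yaw=np.deg2rad(22.3); f=np.array([np.cos(yaw),np.sin(yaw)]); l=np.array([-f[1],f[0]])
y=M[:2,1]; print('tool y angle',np.arctan2(y[1],y[0]))
O=np.array([.5110,.1207])
for nm,P in(('t',[.4935,.1127]),):
    d=np.array(P)-O; print(d@f,d@l)
# front edge of knob in both views via depth: knob points rel. in shifter frame
for t in('top0','scene0'):
    Q=cloud(dict(np.load(f'pics/{t}.npz'))).reshape(-1,3); d=Q[:,:2]-O
    k=(np.linalg.norm(d,axis=1)<.13)&(Q[:,2]>.195)
    a=np.c_[d@f,d@l,Q[:,2]][k]; print(t,np.percentile(a,[2,50,98],axis=0).round(4).tolist())
    r=(np.linalg.norm(d,axis=1)<.06)&(Q[:,2]>.14)&(Q[:,2]<.19); a=np.c_[d@f,d@l,Q[:,2]][r]; print('rod',r.sum(),a.mean(0) if r.sum() else '')
start=O-f*(.0175+.022+.045); print('start pt',start)
E
```

```text
[[-0.     0.404  0.915]
 [-0.001  0.915 -0.404]
 [-1.    -0.001 -0.   ]]
tool y angle 1.154969179615833
-0.019226819347983246 -0.0007611949553286688
top0 [[-0.0408, -0.0214, 0.215], [-0.0191, -0.0006, 0.2473], [0.0026, 0.0206, 0.2528]]
rod 0 
scene0 [[-0.0387, -0.0249, 0.2052], [-0.0117, -0.0152, 0.2381], [0.0034, 0.0147, 0.2502]]
rod 49 [-0.01063318 -0.00512376  0.16250903]
start pt [0.43281978 0.08863595]
```

>>> apply_moves([
  {"xyz":[0.5,-1,1],"twist":0.05,"claw":0},
  {"xyz":[1.5,-3,1],"twist":0.07,"claw":0},
  {"xyz":[1.8,-3.5,0],"twist":0.07,"claw":0},
  {"xyz":[1.8,-3.5,0],"twist":0.07,"claw":0},
  {"xyz":[1.8,-3.5,0],"twist":0.07,"claw":0},
  {"xyz":[1.8,-3.5,0],"twist":0.07,"claw":0},
  {"xyz":[1.8,-3.5,0],"twist":0.07,"claw":0},
  {"xyz":[1.8,-3.5,0],"twist":0.07,"claw":0},
  {"xyz":[1.8,-3.5,0],"twist":0.07,"claw":0},
  {"xyz":[1.8,-3.5,0],"twist":0.07,"claw":0},
  {"xyz":[1.8,-3.5,0],"twist":0.07,"claw":0},
  {"xyz":[1.8,-3.5,0],"twist":0.055,"claw":0},
])

```text
clock: 1.3
position: [0.4225, 0.1115, 0.2512]
ee_rot: [-0.307, 1.549, 0.308]
ft_force: [1.4, 0.2, 1.1]
finger_gap: 0.0001
```

>>> apply_moves([
  {"xyz":[0.8,-1.5,0],"twist":0,"claw":0},
  {"xyz":[0,0,0],"twist":0,"claw":0},
  {"xyz":[0,0,0],"twist":0,"claw":0},
])

```text
clock: 1.6
position: [0.4299, 0.0983, 0.2511]
ee_rot: [-0.305, 1.55, 0.305]
ft_force: [0.0, 0.1, -0.0]
finger_gap: 0.0001
```

```bash
python3 - <<'E'
from h import *
snap('scene','scene1');snap('top','top1')
print(ctrl.state()['ft_force'],ctrl.state()['joint_pos'])
E
```

```text
[-0.62473071 -0.61706123  0.85170153] [ 1.43012085e-01  3.67780525e-02  1.78107009e+00  1.56135417e-04
  1.32394008e+00 -1.81780199e+00]
```

```bash
python3 - <<'E'
import cv2,numpy as np
a=np.load('pics/scene1.npz')['image'][:,:,::-1][90:260,170:370]; b=np.load('pics/top1.npz')['image'][:,:,::-1][150:320,150:350]
cv2.imwrite('pics/c1.png',cv2.resize(np.vstack([a,b])[:, :],None,fx=1.75,fy=1.75,interpolation=cv2.INTER_CUBIC))
E
```

```text
(no output)
```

View pics/c1.png

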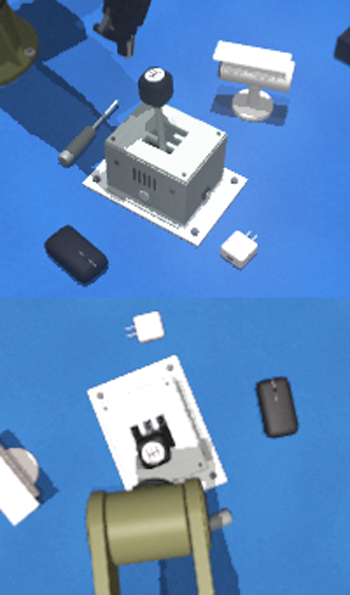

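The gripper, shut, stands behind the lever, clear of everything. Next I lower it, line it up with the column and close to within about 10 mm of the knob.

>>> apply_moves([
  {"xyz":[0.2,-0.5,-1.8],"twist":0,"claw":0},
  {"xyz":[0.2,-0.4,-2.0],"twist":0,"claw":0},
  {"xyz":[0.7,0.3,0],"twist":0,"claw":0},
  {"xyz":[0.7,0.3,0],"twist":0,"claw":0},
  {"xyz":[0.6,0.2,0],"twist":0,"claw":0},
  {"xyz":[0,0,0],"twist":0,"claw":0},
  {"xyz":[0,0,0],"twist":0,"claw":0},
])

```text
clock: 2.4
position: [0.4543, 0.0974, 0.2137]
ee_rot: [-0.306, 1.549, 0.306]
ft_force: [0.1, -0.7, -0.4]
finger_gap: -0.0
```

```bash
cat > fr.py <<'E'
from h import *
yaw=np.deg2rad(22.3); f=np.array([np.cos(yaw),np.sin(yaw)]); l=np.array([-f[1],f[0]]); O=np.array([.5110,.1207])
def sf(P): d=np.array(P)[...,:2]-O; return np.stack([d@f,d@l],-1)
def rep():
    st=ctrl.state(); F=st['ft_force']; y=R.from_rotvec(st['ee_rot']).as_matrix()[:2,1]
    print('t',st['clock'].__round__(2),'tcp f,l',sf(st['position']).round(4),'z',st['position'][2].round(4),'F f,l,z',(F[:2]@f).round(2),(F[:2]@l).round(2),F[2].round(2),'yang-yaw',(np.arctan2(y[1],y[0])-yaw).round(3))
def crop(c,tag,n):
    b=dict(scene=(90,220,200,330),top=(170,300,180,310))[n]
    cv2.imwrite(f'pics/{tag}.png',cv2.resize(c['image'][b[0]:b[1],b[2]:b[3],::-1],(590,590),interpolation=cv2.INTER_CUBIC))
E
python3 -c "
from fr import *
rep(); c=snap('scene','scene2'); crop(c,'c2','scene')"
```

```text
t 2.4 tcp f,l [-0.0613 -0.0001] z 0.2137 F f,l,z -0.2 -0.71 -0.4 yang-yaw 1.571
```

View pics/c2.png

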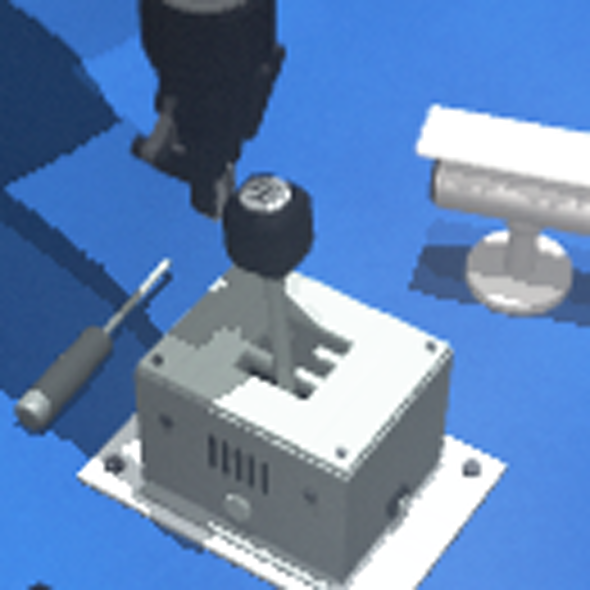

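The shut fingers hang just behind the knob (crop 210,200). I push forward slowly and stop short of neutral to check.

>>> apply_moves([
  {"xyz":[0.28,0.11,0],"twist":0,"claw":0},
  {"xyz":[0.28,0.11,0],"twist":0,"claw":0},
  {"xyz":[0.28,0.12,0],"twist":0,"claw":0},
  {"xyz":[0.28,0.11,0],"twist":0,"claw":0},
  {"xyz":[0.28,0.12,0],"twist":0,"claw":0},
  {"xyz":[0.28,0.11,0],"twist":0,"claw":0},
  {"xyz":[0.28,0.12,0],"twist":0,"claw":0},
  {"xyz":[0,0,0],"twist":0,"claw":0},
  {"xyz":[0,0,0],"twist":0,"claw":0},
])

```text
clock: 3.35
position: [0.4738, 0.1051, 0.2132]
ee_rot: [-0.305, 1.549, 0.305]
ft_force: [-3.0, -0.8, 1.1]
finger_gap: -0.0002
```

```bash
cat >> fr.py <<'E'
def knob(c):
    P=cloud(c); Q=P.reshape(-1,3); s=sf(Q)
    k=(np.abs(s[:,0])<.09)&(np.abs(s[:,1])<.09)&(Q[:,2]>.2)&(Q[:,2]<.262)
    # white cap badge: bright pixels inside
    im=c['image'].reshape(-1,3); w=k&(im.min(1)>110)&(Q[:,2]>.235)
    print('cap n',w.sum(),'f,l',s[w].mean(0).round(4),'z',Q[w,2].mean().round(4))
    r=(np.abs(s[:,0])<.06)&(np.abs(s[:,1])<.06)&(Q[:,2]>.135)&(Q[:,2]<.185)
    A=np.c_[s,Q[:,2]][r]
    if len(A)>5: print('rod n',len(A),'f,l,z',np.median(A,0).round(4))
E
python3 -c "
from fr import *
rep(); c=snap('scene','scene3'); crop(c,'c3','scene'); knob(dict(np.load('pics/scene0.npz'))); knob(dict(np.load('pics/top0.npz')));knob(dict(np.load('pics/scene2.npz'))); knob(c)"
```

```text
t 3.35 tcp f,l [-0.0404 -0.0003] z 0.2132 F f,l,z -3.13 0.41 1.13 yang-yaw 1.571
cap n 69 f,l [-0.0219 -0.0023] z 0.2484
rod n 53 f,l,z [-0.0098 -0.0055  0.1592]
cap n 173 f,l [-0.0228  0.0021] z 0.2482
cap n 58 f,l [-0.0209 -0.0024] z 0.2484
rod n 55 f,l,z [-0.0095 -0.0058  0.1586]
cap n 49 f,l [-0.0074 -0.0035] z 0.2496
rod n 57 f,l,z [-0.0024 -0.006   0.1573]
```

View pics/c3.png

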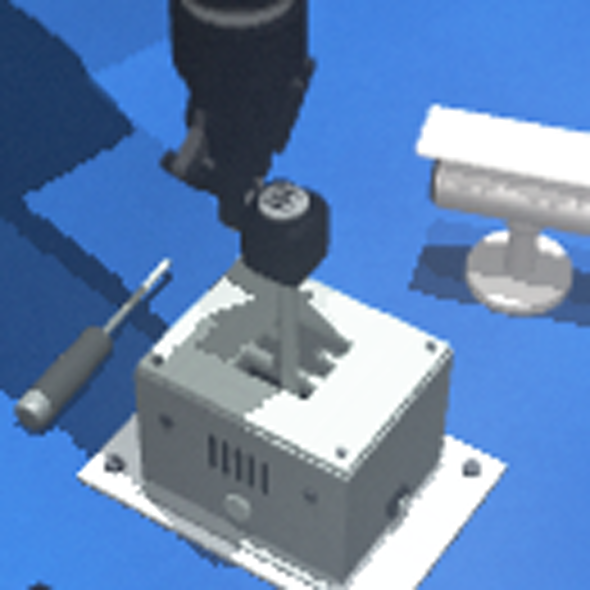

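Contact is made at about 3 N, and the lever stands near shift -0.04. It needs another 7 mm or so to be centred in neutral.

>>> apply_moves([
  {"xyz":[0.22,0.09,0],"twist":0,"claw":0},
  {"xyz":[0.22,0.09,0],"twist":0,"claw":0},
  {"xyz":[0.15,0.06,0],"twist":0,"claw":0},
  {"xyz":[0,0,0],"twist":0,"claw":0},
  {"xyz":[0,0,0],"twist":0,"claw":0},
])

```text
clock: 3.9
position: [0.4797, 0.1076, 0.2132]
ee_rot: [-0.305, 1.549, 0.305]
ft_force: [-1.9, -2.0, 1.3]
finger_gap: -0.0001
```

```bash
python3 -c "
from fr import *
rep(); c=snap('scene','scene4'); crop(c,'c4','scene'); knob(c)"
```

```text
t 3.9 tcp f,l [-0.034  -0.0003] z 0.2132 F f,l,z -2.54 -1.08 1.27 yang-yaw 1.571
cap n 48 f,l [-0.0007 -0.0036] z 0.2493
rod n 59 f,l,z [ 0.0009 -0.006   0.1588]
```

Now in neutral. I back off, rise, turn a quarter so that the narrow side of the fingers faces the knob, and go round to its left.

>>> apply_moves([
  {"xyz":[-1.4,-0.55,0],"twist":0,"claw":0},
  {"xyz":[-1.4,-0.55,0],"twist":0,"claw":0},
  {"xyz":[0,0,3],"twist":-0.15,"claw":0},
  {"xyz":[0,0,3],"twist":-0.15,"claw":0},
  {"xyz":[0.55,1.1,1],"twist":-0.15,"claw":0},
  {"xyz":[0.55,1.1,0],"twist":-0.15,"claw":0},
  {"xyz":[0.55,1.1,0],"twist":-0.15,"claw":0},
  {"xyz":[0.55,1.1,0],"twist":-0.15,"claw":0},
  {"xyz":[0.55,1.1,0],"twist":-0.15,"claw":0},
  {"xyz":[0.55,1.1,0],"twist":-0.15,"claw":0},
  {"xyz":[0.55,1.0,0],"twist":-0.15,"claw":0},
  {"xyz":[0,0,0],"twist":-0.15,"claw":0},
])

```text
clock: 5.15
position: [0.4905, 0.1735, 0.2829]
ee_rot: [0.868, 1.391, -0.868]
ft_force: [-0.0, -1.0, 0.5]
finger_gap: -0.0001
```

>>> apply_moves([
  {"xyz":[0,0,0],"twist":-0.07,"claw":0},
  {"xyz":[0,0,0],"twist":0,"claw":0},
  {"xyz":[0,0,0],"twist":0,"claw":0},
])

```text
clock: 5.45
position: [0.4902, 0.1725, 0.2832]
ee_rot: [0.916, 1.37, -0.915]
ft_force: [-1.0, 0.3, -0.3]
finger_gap: -0.0001
```

```bash
python3 -c "
from fr import *
rep(); c=snap('scene','scene5'); crop(c,'c5','scene'); knob(c)"
```

```text
t 5.45 tcp f,l [0.0004 0.0559] z 0.2832 F f,l,z -0.79 0.7 -0.31 yang-yaw 0.003
cap n 63 f,l [-0.0022 -0.0023] z 0.2497
rod n 60 f,l,z [ 0.0015 -0.0057  0.161 ]
```

View pics/c5.png

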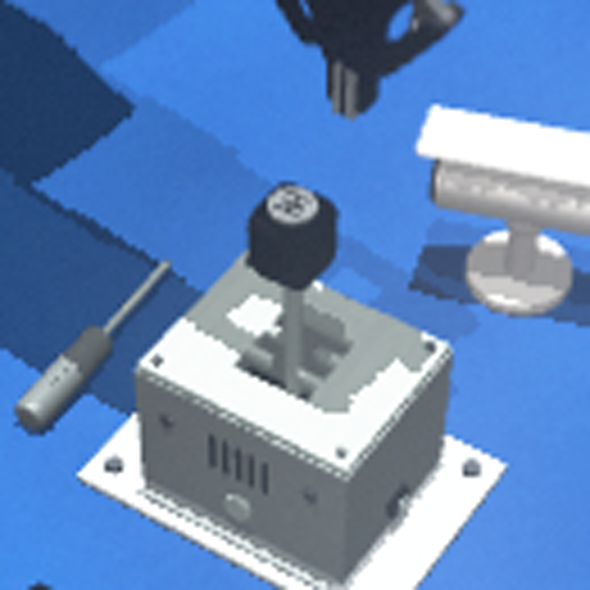

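The lever is upright in neutral (cap at crop 292,205), with the fingers up on its left. I descend and push right.

>>> apply_moves([
  {"xyz":[0,0,-2.5],"twist":0,"claw":0},
  {"xyz":[0,0,-2.5],"twist":0,"claw":0},
  {"xyz":[0,0,-2],"twist":0,"claw":0},
  {"xyz":[0.3,-0.74,0],"twist":0,"claw":0},
  {"xyz":[0.3,-0.74,0],"twist":0,"claw":0},
  {"xyz":[0.15,-0.37,0],"twist":0,"claw":0},
  {"xyz":[0.15,-0.37,0],"twist":0,"claw":0},
  {"xyz":[0.15,-0.37,0],"twist":0,"claw":0},
  {"xyz":[0.15,-0.37,0],"twist":0,"claw":0},
  {"xyz":[0.15,-0.37,0],"twist":0,"claw":0},
  {"xyz":[0,0,0],"twist":0,"claw":0},
])

```text
clock: 6.6
position: [0.5039, 0.1389, 0.2134]
ee_rot: [0.918, 1.369, -0.917]
ft_force: [-0.6, 2.7, 1.3]
finger_gap: -0.0
```

```bash
python3 -c "
from fr import *
rep(); c=snap('scene','scene6'); crop(c,'c6','scene'); knob(c)"
```

```text
t 6.6 tcp f,l [0.0003 0.0196] z 0.2134 F f,l,z 0.44 2.72 1.33 yang-yaw 0.001
cap n 55 f,l [-0.0019 -0.0147] z 0.2491
rod n 49 f,l,z [ 0.0008 -0.0125  0.1552]
```

View pics/c6.png

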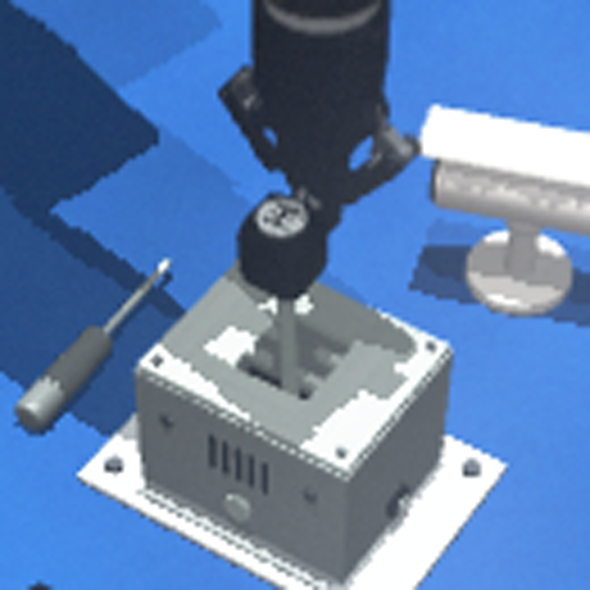

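>>> apply_moves([
  {"xyz":[0.15,-0.37,0],"twist":0,"claw":0},
  {"xyz":[0.15,-0.37,0],"twist":0,"claw":0},
  {"xyz":[0.15,-0.37,0],"twist":0,"claw":0},
  {"xyz":[0.15,-0.37,0],"twist":0,"claw":0},
  {"xyz":[0.15,-0.37,0],"twist":0,"claw":0},
  {"xyz":[0.15,-0.37,0],"twist":0,"claw":0},
  {"xyz":[0.1,-0.26,0],"twist":0,"claw":0},
  {"xyz":[0,0,0],"twist":0,"claw":0},
])

```text
clock: 7.45
position: [0.5137, 0.1141, 0.213]
ee_rot: [0.917, 1.369, -0.918]
ft_force: [-0.1, 1.1, -0.3]
finger_gap: 0.0001
```

```bash
python3 -c "
from fr import *
rep(); c=snap('scene','scene7'); crop(c,'c7','scene'); knob(c)"
```

```text
t 7.45 tcp f,l [-0.     -0.0072] z 0.213 F f,l,z 0.34 1.0 -0.29 yang-yaw 0.0
cap n 74 f,l [-0.0024 -0.0453] z 0.2451
rod n 34 f,l,z [ 0.0029 -0.0311  0.1559]
```

View pics/c7.png

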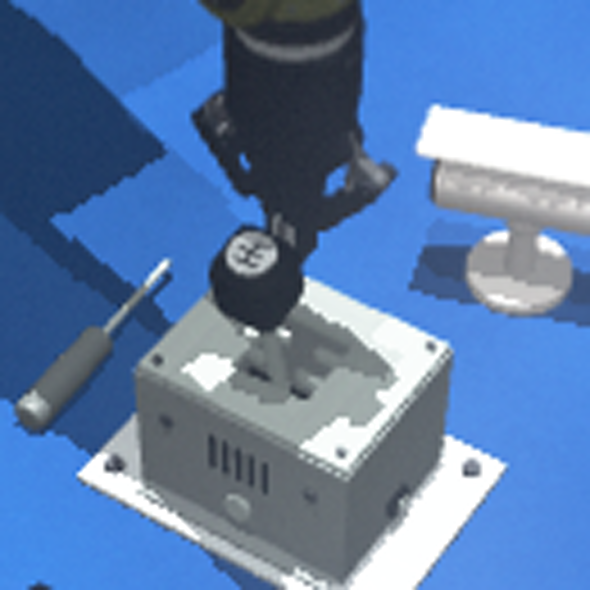

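>>> apply_moves([
  {"xyz":[0.08,-0.18,0],"twist":0,"claw":0},
  {"xyz":[0.08,-0.18,0],"twist":0,"claw":0},
  {"xyz":[0.08,-0.18,0],"twist":0,"claw":0},
  {"xyz":[0,0,0],"twist":0,"claw":0},
])

```text
clock: 7.9
position: [0.5161, 0.1088, 0.2132]
ee_rot: [0.917, 1.369, -0.918]
ft_force: [-0.9, 0.9, -1.0]
finger_gap: 0.0005
```

```bash
python3 -c "
from fr import *
rep(); c=snap('scene','scene8'); knob(c)"
```

```text
t 7.9 tcp f,l [ 0.0002 -0.0129] z 0.2132 F f,l,z -0.49 1.2 -1.01 yang-yaw 0.001
cap n 71 f,l [-0.0024 -0.0513] z 0.2435
rod n 29 f,l,z [ 0.0029 -0.0322  0.1536]
```

>>> apply_moves([
  {"xyz":[0.06,-0.14,0],"twist":0,"claw":0},
  {"xyz":[0.06,-0.14,0],"twist":0,"claw":0},
  {"xyz":[0,0,0],"twist":0,"claw":0},
])

```text
clock: 8.25
position: [0.5173, 0.1061, 0.2133]
ee_rot: [0.917, 1.369, -0.917]
ft_force: [-1.1, 0.8, -0.5]
finger_gap: 0.0
```

```bash
python3 -c "
from fr import *
rep(); c=snap('scene','scene9'); knob(c)"
```

```text
t 8.25 tcp f,l [ 0.0003 -0.0159] z 0.2133 F f,l,z -0.75 1.14 -0.54 yang-yaw 0.001
cap n 69 f,l [-0.0023 -0.055 ] z 0.243
rod n 29 f,l,z [ 0.0026 -0.0354  0.152 ]
```

>>> apply_moves([
  {"xyz":[0.04,-0.1,0],"twist":0,"claw":0},
  {"xyz":[0.04,-0.1,0],"twist":0,"claw":0},
  {"xyz":[0,0,0],"twist":0,"claw":0},
])

```text
clock: 8.6
position: [0.518, 0.1043, 0.2132]
ee_rot: [0.917, 1.369, -0.917]
ft_force: [-1.1, 2.8, -0.3]
finger_gap: 0.0001
```

```bash
python3 -c "
from fr import *
rep(); c=snap('scene','scene10');crop(c,'c10','scene'); knob(c)"
```

```text
t 8.6 tcp f,l [ 0.0003 -0.0179] z 0.2132 F f,l,z 0.05 3.06 -0.31 yang-yaw 0.001
cap n 76 f,l [-0.0022 -0.0571] z 0.2419
rod n 26 f,l,z [ 0.003  -0.035   0.1512]
```

View pics/c10.png

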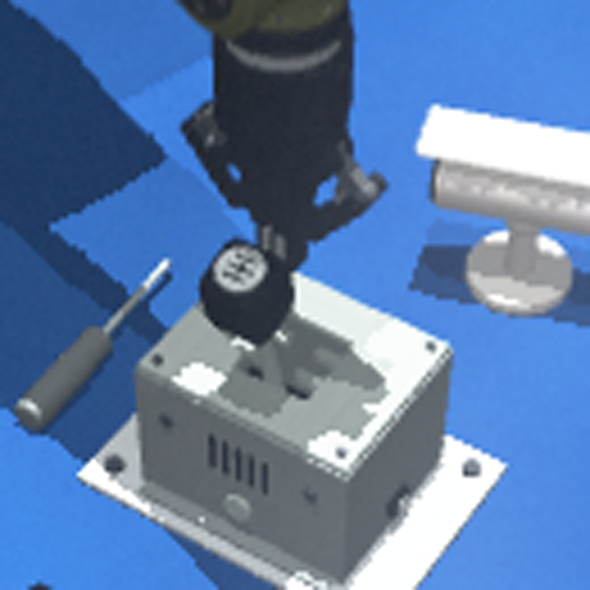

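The lever is in the right-hand column in neutral: cap sideways at -0.057 m, select about 0.255, fore-aft about 0. I back off left, rise, turn back and go round to the front.

>>> apply_moves([
  {"xyz":[-0.38,0.92,0],"twist":0,"claw":0},
  {"xyz":[-0.38,0.92,0],"twist":0,"claw":0},
  {"xyz":[0,0,3],"twist":0.1,"claw":0},
  {"xyz":[0,0,3],"twist":0.14,"claw":0},
  {"xyz":[0,0,1],"twist":0.15,"claw":0},
  {"xyz":[1,-0.3,0],"twist":0.15,"claw":0},
  {"xyz":[1,-0.4,0],"twist":0.15,"claw":0},
  {"xyz":[1,-0.3,0],"twist":0.15,"claw":0},
  {"xyz":[1.1,-0.4,0],"twist":0.15,"claw":0},
  {"xyz":[1.1,-0.4,0],"twist":0.15,"claw":0},
  {"xyz":[1.1,-0.4,0],"twist":0.15,"claw":0},
  {"xyz":[1,-0.3,0],"twist":0.15,"claw":0},
])

```text
clock: 9.85
position: [0.5837, 0.0981, 0.2834]
ee_rot: [-0.209, 1.56, 0.208]
ft_force: [-1.0, -0.5, -0.7]
finger_gap: 0.0001
```

>>> apply_moves([
  {"xyz":[0,0,0],"twist":0.13,"claw":0},
  {"xyz":[0,0,0],"twist":0,"claw":0},
  {"xyz":[0,0,0],"twist":0,"claw":0},
])

```text
clock: 10.15
position: [0.5832, 0.0982, 0.2834]
ee_rot: [-0.303, 1.549, 0.302]
ft_force: [0.7, 0.1, 0.7]
finger_gap: 0.0001
```

```bash
python3 -c "
from fr import *
rep(); c=snap('scene','scene11');crop(c,'c11','scene'); knob(c); snap('top','top11')"
```

```text
t 10.15 tcp f,l [ 0.0583 -0.0483] z 0.2834 F f,l,z 0.71 -0.15 0.68 yang-yaw 1.567
cap n 86 f,l [-0.0017 -0.0577] z 0.2419
rod n 26 f,l,z [ 0.0028 -0.0367  0.1519]
```

View pics/c11.png

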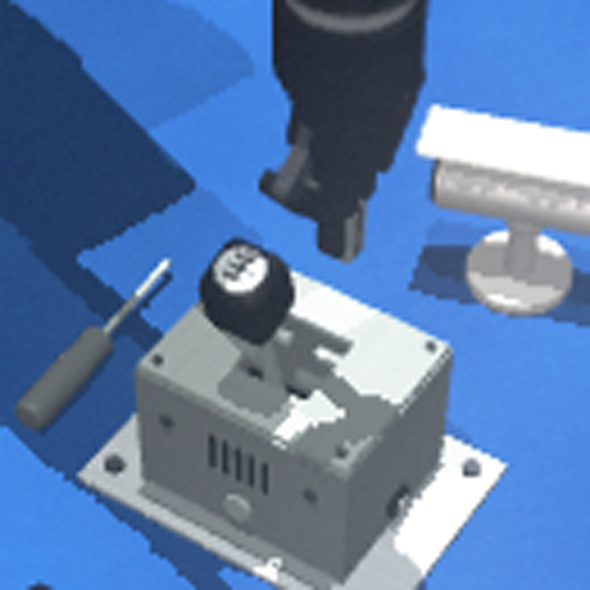

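The lever stands in neutral, right column, and the fingers are ahead of it at (345,250). I descend and push towards the robot.

>>> apply_moves([
  {"xyz":[0,0,-2.5],"twist":0,"claw":0},
  {"xyz":[0,0,-2.5],"twist":0,"claw":0},
  {"xyz":[0,0,-2.2],"twist":0,"claw":0},
  {"xyz":[-0.74,-0.3,0],"twist":0,"claw":0},
  {"xyz":[-0.74,-0.3,0],"twist":0,"claw":0},
  {"xyz":[-0.37,-0.15,0],"twist":0,"claw":0},
  {"xyz":[-0.37,-0.15,0],"twist":0,"claw":0},
  {"xyz":[-0.37,-0.15,0],"twist":0,"claw":0},
  {"xyz":[-0.37,-0.15,0],"twist":0,"claw":0},
  {"xyz":[-0.37,-0.15,0],"twist":0,"claw":0},
  {"xyz":[-0.37,-0.15,0],"twist":0,"claw":0},
  {"xyz":[0,0,0],"twist":0,"claw":0},
])

```text
clock: 11.45
position: [0.5462, 0.0825, 0.2115]
ee_rot: [-0.305, 1.549, 0.305]
ft_force: [2.1, 0.7, 1.9]
finger_gap: 0.0
```

```bash
python3 -c "
from fr import *
rep(); c=snap('scene','scene12');crop(c,'c12','scene'); knob(c)"
```

```text
t 11.45 tcp f,l [ 0.0181 -0.0487] z 0.2115 F f,l,z 2.21 -0.18 1.89 yang-yaw 1.571
cap n 15 f,l [-0.0178 -0.0669] z 0.2386
rod n 33 f,l,z [-0.0051 -0.0361  0.1519]
```

View pics/c12.png

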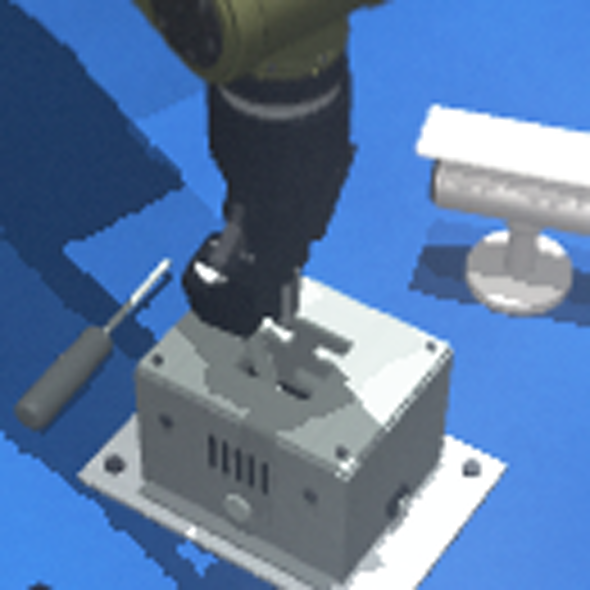

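The lever is moving towards the robot in the right column at normal force, so I carry on.

>>> apply_moves([
  {"xyz":[-0.37,-0.15,0],"twist":0,"claw":0},
  {"xyz":[-0.37,-0.15,0],"twist":0,"claw":0},
  {"xyz":[-0.37,-0.15,0],"twist":0,"claw":0},
  {"xyz":[-0.37,-0.15,0],"twist":0,"claw":0},
  {"xyz":[-0.37,-0.15,0],"twist":0,"claw":0},
  {"xyz":[0,0,0],"twist":0,"claw":0},
])

```text
clock: 12.1
position: [0.5274, 0.075, 0.2111]
ee_rot: [-0.305, 1.55, 0.305]
ft_force: [1.4, 0.6, -0.7]
finger_gap: -0.0
```

```bash
python3 -c "
from fr import *
rep(); c=snap('scene','scene13');crop(c,'c13','scene'); knob(c)"
```

```text
t 12.1 tcp f,l [-0.0021 -0.0485] z 0.2111 F f,l,z 1.47 0.02 -0.66 yang-yaw 1.571
cap n 9 f,l [-0.0375 -0.0669] z 0.2376
rod n 41 f,l,z [-0.0201 -0.0363  0.1565]
```

>>> apply_moves([
  {"xyz":[-0.28,-0.11,0],"twist":0,"claw":0},
  {"xyz":[-0.18,-0.08,0],"twist":0,"claw":0},
  {"xyz":[0,0,0],"twist":0,"claw":0},
])

```text
clock: 12.45
position: [0.5232, 0.0732, 0.2112]
ee_rot: [-0.305, 1.549, 0.305]
ft_force: [0.7, 0.5, -0.8]
finger_gap: -0.0001
```

```bash
python3 -c "
from fr import *
rep(); c=snap('scene','scene14');crop(c,'c14','scene'); knob(c)"
```

```text
t 12.45 tcp f,l [-0.0068 -0.0486] z 0.2112 F f,l,z 0.88 0.22 -0.77 yang-yaw 1.571
cap n 6 f,l [-0.0442 -0.0657] z 0.2371
rod n 42 f,l,z [-0.0223 -0.0362  0.1536]
```

View pics/c14.png

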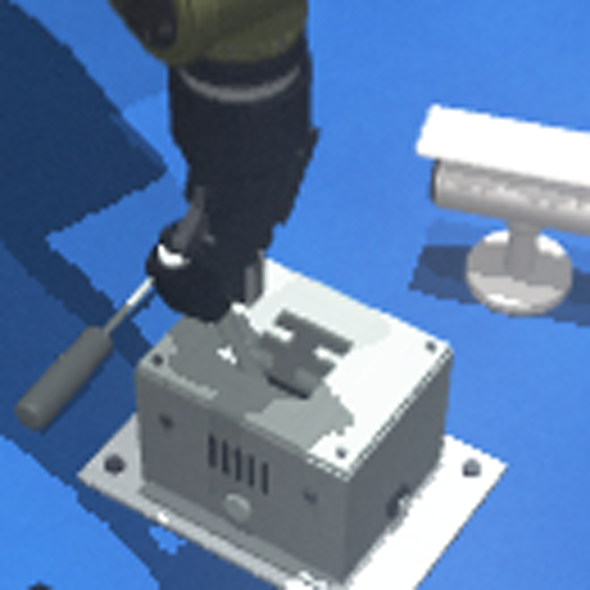

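>>> apply_moves([
  {"xyz":[-0.18,-0.08,0],"twist":0,"claw":0},
  {"xyz":[-0.18,-0.08,0],"twist":0,"claw":0},
  {"xyz":[0,0,0],"twist":0,"claw":0},
])

```text
clock: 12.8
position: [0.5196, 0.0716, 0.2113]
ee_rot: [-0.305, 1.549, 0.305]
ft_force: [1.9, 1.3, -1.1]
finger_gap: 0.0001
```

>>> apply_moves([
  {"xyz":[-0.1,-0.04,0],"twist":0,"claw":0},
  {"xyz":[-0.1,-0.04,0],"twist":0,"claw":0},
  {"xyz":[0,0,0],"twist":0,"claw":0},
])

```text
clock: 13.1
position: [0.5181, 0.071, 0.2113]
ee_rot: [-0.305, 1.548, 0.305]
ft_force: [8.0, 3.2, -3.5]
finger_gap: -0.0
```

```bash
python3 -c "
from fr import *
rep(); c=snap('scene','scene15');crop(c,'c15','scene'); knob(c)"
```

```text
t 13.1 tcp f,l [-0.0122 -0.0487] z 0.2113 F f,l,z 8.58 -0.11 -3.48 yang-yaw 1.571
cap n 8 f,l [-0.0291 -0.0575] z 0.2367
rod n 44 f,l,z [-0.0263 -0.0363  0.1572]
```

Force rose to 8.6 N, so the lever is at the slot end. I nudge it a little more to confirm.

>>> apply_moves([
  {"xyz":[-0.1,-0.04,0],"twist":0,"claw":0},
  {"xyz":[0,0,0],"twist":0,"claw":0},
  {"xyz":[0,0,0],"twist":0,"claw":0},
])

```text
clock: 13.45
position: [0.5176, 0.0708, 0.2113]
ee_rot: [-0.305, 1.547, 0.306]
ft_force: [11.0, 4.4, -5.8]
finger_gap: -0.0001
```

>>> apply_moves([
  {"xyz":[0.37,0.15,0],"twist":0,"claw":0},
  {"xyz":[0.92,0.38,0],"twist":0,"claw":0},
  {"xyz":[1.85,0.76,0],"twist":0,"claw":0},
  {"xyz":[1.85,0.76,0],"twist":0,"claw":0},
  {"xyz":[0.5,0.5,3],"twist":0,"claw":0},
  {"xyz":[0,1,3],"twist":0,"claw":0},
  {"xyz":[-1,4,1],"twist":0,"claw":0},
  {"xyz":[-1,4,0],"twist":0,"claw":0},
  {"xyz":[-1,4,0],"twist":0,"claw":0},
  {"xyz":[-1,4,0],"twist":0,"claw":0},
  {"xyz":[-1,4,0],"twist":0,"claw":0},
  {"xyz":[0,0,0],"twist":0,"claw":0},
])

```text
clock: 14.65
position: [0.5202, 0.31, 0.2808]
ee_rot: [-0.309, 1.55, 0.309]
ft_force: [1.2, -0.3, -0.3]
finger_gap: 0.0001
```

```bash
python3 -c "
from fr import *
rep(); c=snap('scene','scene16');crop(c,'c16','scene'); knob(c); t=snap('top','top16'); crop(t,'t16','top'); knob(t)
a=dict(np.load('pics/top0.npz'))['image'].astype(int); b=t['image'].astype(int)
cv2.imwrite('pics/cmp.png',np.vstack([cv2.resize(c['image'][90:220,200:330,::-1],(300,300)),cv2.resize(t['image'][150:310,120:330,::-1],(300,229))]))
"
```

```text
t 14.65 tcp f,l [0.0804 0.1717] z 0.2808 F f,l,z 0.97 -0.68 -0.26 yang-yaw 1.575
cap n 56 f,l [-0.0474 -0.0535] z 0.2383
rod n 45 f,l,z [-0.0269 -0.0364  0.1548]
cap n 98 f,l [-0.0484 -0.0515] z 0.2392
```

View pics/c16.png

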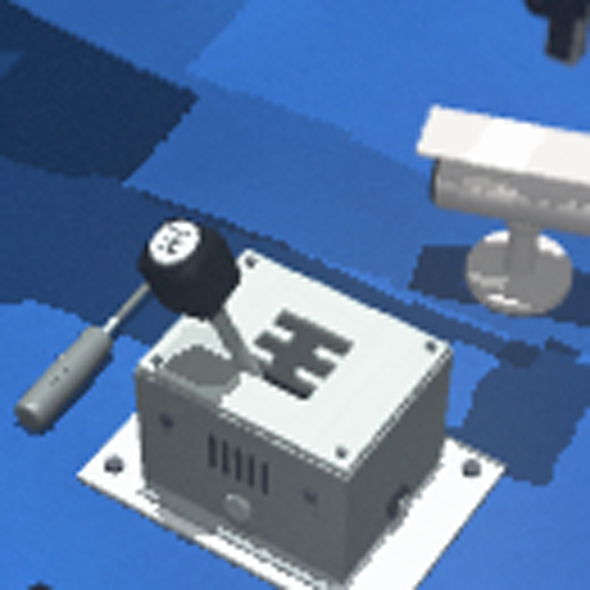

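View pics/top16.png

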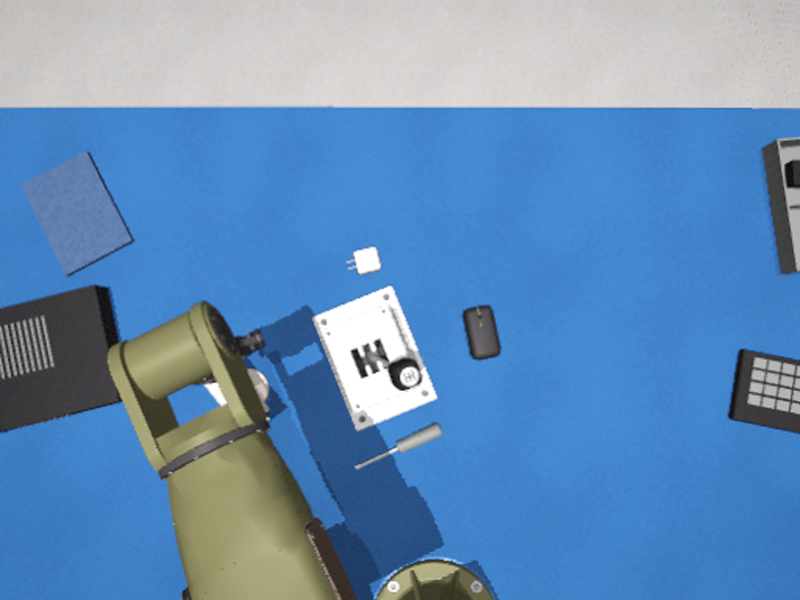

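The lever is in the right near slot (rod at crop 245,355; knob at 407,374 in the top view). The camera, mouse, adapter and screwdriver are where they were, and the arm is clear. I let it settle, then hand in.

>>> apply_moves([
  {"xyz":[0,0,0],"twist":0,"claw":0},
  {"xyz":[0,0,0],"twist":0,"claw":0},
  {"xyz":[0,0,0],"twist":0,"claw":0},
])

```text
clock: 15.05
position: [0.522, 0.3051, 0.2814]
ee_rot: [-0.304, 1.549, 0.304]
ft_force: [0.2, 0.4, 0.3]
finger_gap: 0.0002
```

```bash
python3 -c "
from fr import *
rep(); print(ctrl.finish_job())"
```

```text
t 15.05 tcp f,l [0.0802 0.1664] z 0.2814 F f,l,z 0.34 0.34 0.3 yang-yaw 1.57
the job is handed in; nothing more can be done
None
```

The gear lever is in reverse and the job is handed in, at 15 s on the robot's clock. With the fingers shut and never gripping, I pushed it in three steps:
- **To neutral:** it started partly towards fourth (shift about -0.10), and I pushed it forward to neutral.
- **Across:** I pushed it right to the right-hand column (select about 0.25).
- **Home:** I pushed it towards the robot until it stopped at the slot end. The force there rose from about 2 N to about 12 N, well below the limits.

**Last checks:** after the fingers let go, both cameras show the lever in the right near slot. Shift measured about -0.23 from the knob's cap and about -0.245 from the rod, against an expected -0.235; the small difference is within the camera calibration. The gripper was clear, with about 0.5 N of noise on the force sensor. The mouse, adapter and screwdriver appear unmoved in the top view. The arm partly hid the camera there, but it looks unmoved in the scene view. No check failed.

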